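# Park the mast tube behind the post

## Robot

A 6-joint arm with a two-finger parallel gripper is mounted at the origin on the work surface. World frame = base frame: x ahead of the robot, y to its left, z up, the work surface at z = 0. Lengths are in m, angles in rad, forces in N, time in s.
With the tool pointing down it reaches from about 0.35 to 0.85 m from the base axis. Payload 8.1 kg.
Tool frame: the origin (TCP) lies at the centre of the arm's flange, where the gripper is bolted on; the fingertips stand 186 mm ahead of it and the grasp point (between the pads) lies 167 mm ahead of it (robot.grasp_offset is the distance from the TCP to the grasp point, in m); z points along the fingers, y is the line along which they close (so a half turn about z gives the same grasp; the last joint's range is limited). The gripper opens to 93 mm and grips with 3 to 60 N. Pads are 15 mm wide; open, the fingers measure 128 mm over their backs; the gripper's body (75 mm by 188 mm) begins 65 mm behind the grasp point.
Start: joints at [-1.268, 0.13, 1.488, -0, 1.523, -0.085], TCP at [0.227, -0.555, 0.405] pointing down, gripper open.
Joint ranges: [-2.96, 2.96], [-0.89, 2.26], [0.02, 2.5], [-1.34, 4.48], [0, 2.73], [-2.66, 2.66]. Speed limits (rad/s): [2.39, 2.39, 2.79, 3.14, 3.14, 3.14].

## Interface

Orientations are given as a rotation vector (axis times angle).
In Python, from plant import robot gives the robot as it stands.
- The arm moves only by the tool drive_tool, never from a script. Its argument "moves" is one flat list of numbers, 7 for each row, row after row: the finger opening in mm, from 0 to 93, then the shift along the tool's x, y, z in mm, then the turn, a rotation vector about the tool's x, y, z in degrees. A call has 1 to 8 rows; each row shifts and turns the commanded pose from where the row before left it, along the tool's axes as they then stand; what a row does not reach is not made up. A row lasts 1/10 s, in which the tool goes at most 50 mm and 8.59 degrees, less where a joint would pass 70% of its speed; a pose out of reach is approached as far as the arm can. A call is refused whole if a number of a shift passes 50 or a number of a turn 8.59, either way. A call with a gripper value outside its range is refused whole. The fingers move at their own pace and stop on an object; "grip_force" is the grip in N (left out, the last holds). Time passes only in rows, so rows that do not move let the fingers close. It gives the time, the measured TCP pose, the force, the opening and the grip force at its end, in the units of the state.
- robot.read_state(): the state, without advancing time (a new reading comes with each control period).
- robot.read_camera(name): name is "side" or "top" or "wrist"; returns a dict with "color" (420x560x3 uint8, red, green, blue), "depth" (420x560 float32, m along the optical axis (not along the pixel's ray), 0 where there is no reading), "mtx" (3x3 intrinsics, pixels), "R" (3x3) and "t" (3): a world point X has camera coordinates R X + t. Camera axes: x right, y down, z forward; pixel columns grow to the right and rows downward; lengths in m; the calibration is good to about 2 mm. The wrist camera is an equidistant fisheye: a pixel r from the principal point sees the ray r / f radians off the axis. A picture is of the moment at which its call begins.
- robot.close_job(): hands the job in; it is judged then, once.
The state is a dict: "t": time; "q": joint angles; "dq": joint speeds; "joint_torque": joint torques, N m; "tool_pos": TCP position; "orientation": TCP orientation; "force": force on the tool from outside, world axes, zero at the start; "wrist_torque": the same for the moment, N m; "opening": finger opening in m; "gripper_force": force on a finger pad.
Only numpy, scipy, OpenCV 4.12 (cv2) and the standard library are available. Lean on these libraries where they do the work, as an engineer would, in place of code of your own. Each camera call takes 0.05 s, during which the arm holds its last target. There are 200 camera calls.

## Task

Push the short galvanized mast tube into its blue parking bay. Push its orange-capped end in first, past the yellow post, while the black-capped end is still outside, then push the black end round and in, until the whole tube lies home along the back rail with its orange end behind the post. Only push it, gently, with the outside of the fingers: never pinch, lift or ram it; leave the canister, heater core and flask where they stand, and finish with the hand clear.

Things in the scene. Friction and masses are not known exactly. Their poses are not given: they have to be found in the camera images.
- tube: Loose square mast tube of galvanized steel, 250 mm long, 32 mm wide, 32 mm high, about 0.5 kg (varies), lying flat on the slate counter, which it slides on. Origin: centre of its underside. Its x axis runs along its length towards the orange end, z up.
- orange_end (a point): Centre of the end face of the tube's orange-capped end (125 mm along tube +x from its middle, 16 mm above the counter).
- black_end (a point): Centre of the end face of the tube's black-capped end (125 mm along tube -x from its middle, 16 mm above the counter).
- bay: Fixed blue parking bay of low rails (30 mm high, 12 mm thick) on the counter, which is its floor. Origin: on the counter, mid-bay. x points from the open mouth (-x side) to the back rail, away from the robot; y to the left. The tube starts before the mouth, shifted right, roughly parallel to the bay, orange end left. Gap from post to right rail 228 mm: the tube cannot go in square on.
- back_rail (a point): Middle of the back rail's inner face, 15 mm up: bay x = +50 mm, y = 0. The rail runs the bay's full length along y. A tube lying home against it has both end centres at bay x = +34 mm.
- right_rail (a point): Middle of the right end rail's inner face, 15 mm up: bay x = +15, y = -155 mm. The rail reaches from bay x = -20 to +50 mm.
- left_rail (a point): Middle of the left end rail's inner face, 15 mm up: bay x = 0, y = +155 mm. The rail reaches from bay x = -50 to +50 mm.
- post (a point): Yellow upright post, fixed to the counter in the left part of the bay's mouth (bay x = -35, y = +85 mm): 24 mm diameter, 55 mm high. This point is on its axis, half-way up.
- canister: Bystander, loose: galvanized sample canister, 84 mm diameter, 131 mm high, upright. Origin: centre of its underside.
- heater: Bystander, loose: grey ceramic heater core, 55 mm diameter, 85 mm high, upright. Origin: centre of its underside.
- flask: Bystander, loose: silvered vacuum flask with black cap, 77 mm diameter, 170 mm high, upright. Origin: centre of its underside.

How it is judged:
On the way:
1. the orange end is in the bay behind the line of the post (its end centre more than -5 mm along bay x) while the black end is still outside (less than -30 mm along bay x) (x of orange_end in the frame of bay above -0.005 m and y of orange_end in the frame of bay between -0.155 and 0.155 m and x of black_end in the frame of bay below -0.03 m), for 0.1 s.
At the end, for the whole second after the job is handed in: Both ends of the tube lie within 12 mm of touching the back rail, between the end rails, the orange end beyond the post's centre line along the bay; the tube is flat on the counter (underside below 4 mm, tilt under 0.05 rad) and at rest (x of orange_end in the frame of bay between 0.022 and 0.05 m and x of black_end in the frame of bay between 0.022 and 0.05 m and y of orange_end in the frame of bay between 0.085 and 0.16 m and y of black_end in the frame of bay above -0.16 m and height (world z) of tube below 0.004 m and angle between tube's own z axis and vertical below 0.05 rad and linear speed of tube below 0.01 m/s and angular speed of tube below 0.05 rad/s).
It fails at once if the tube is lifted or tipped (its middle more than 10 mm up, or tilted more than 0.15 rad) (height (world z) of tube above 0.01 m or angle between tube's own z axis and vertical above 0.15 rad).
It fails at once if the tube is pinched or rammed (the fingers bear on it with more than 38 N in all) (contact force between the fingers and tube above 38 N).
It fails at once if the canister is moved more than 15 mm or tipped (distance of canister from where it was at the start of the episode above 0.015 m or angle between canister's own z axis and vertical above 0.3 rad).
It fails at once if the heater is moved more than 15 mm or tipped (distance of heater from where it was at the start of the episode above 0.015 m or angle between heater's own z axis and vertical above 0.3 rad).
It fails at once if the flask is moved more than 15 mm or tipped (distance of flask from where it was at the start of the episode above 0.015 m or angle between flask's own z axis and vertical above 0.3 rad).
It also fails if it takes over 64 s, if anything falls off the work surface, if the arm or the gripper's body presses on something with over 40 N, if the wrist force passes 120 N, or if a joint passes its speed limit or range.

## Working session

There is one attempt and no reset: what is moved stays moved. The work goes in short steps, Python scripts to look and compute and a tool call to move; the robot and the scene stay as the last step left them, time stands still between calls to the robot, and variables do not carry over. Pictures are saved under pics/ and viewed, at most 10 in all, crops included, and the job is handed in when it is done.

Besides the shell and the picture viewer there is one more tool, called in YAML: its name, and indented under it one key for each argument. drive_tool: Moves the arm, as the interface text tells. Its arguments: {"type":"object","properties":{"moves":{"type":"array","items":{"type":"number"}},"grip_force":{"type":"number"}},"required":["moves"]}

```bash
ls; mkdir -p pics; python3 - <<'E'
from plant import robot
import cv2,numpy as np
for n in ["top","side"]:
    c=robot.read_camera(n); np.savez(f"pics/{n}0.npz",**c)
    cv2.imwrite(f"pics/{n}0.png",c["color"][:,:,::-1])
    print(n,c["mtx"].tolist(),np.round(c["R"],3).tolist(),c["t"])
s=robot.read_state(); print(s)
E
```

```text
pics
top [[418.9326237165018, 0.0, 277.8574154206203], [0.0, 418.9326237165018, 208.95175560628803], [0.0, 0.0, 1.0]] [[0.02, -1.0, 0.008], [-0.985, -0.021, -0.173], [0.173, -0.004, -0.985]] [-0.00778158  0.59792843  1.00759088]
side [[393.4443639202893, 0.0, 277.01587710892153], [0.0, 393.4443639202893, 210.91549844336555], [0.0, 0.0, 1.0]] [[-0.929, -0.37, 0.003], [-0.266, 0.662, -0.701], [0.258, -0.652, -0.713]] [0.55567018 0.19556202 1.05804221]
{'t': 0.1, 'q': array([-1.26843608e+00,  1.31057449e-01,  1.48913929e+00, -2.15437187e-05,
        1.52301314e+00, -8.53949146e-02]), 'dq': array([-0.0017529 , -0.0023657 , -0.00273187, -0.00014769, -0.00130745,
       -0.00065065]), 'joint_torque': array([ 1.29841224e-03, -5.61340499e+01, -4.93095911e+01,  7.70276715e-02,
        2.90929695e-02, -4.88783814e-05]), 'tool_pos': array([ 0.22682586, -0.555254  ,  0.40382602]), 'orientation': array([-3.08115782e+00, -6.04968090e-01,  3.08487507e-04]), 'force': array([-0.25223516,  0.06697737,  0.22504087]), 'wrist_torque': array([ 0.00410117, -0.03283126,  0.00313373]), 'gripper_force': 0.0, 'opening': 0.09285404217947626}
```

View pics/top0.png

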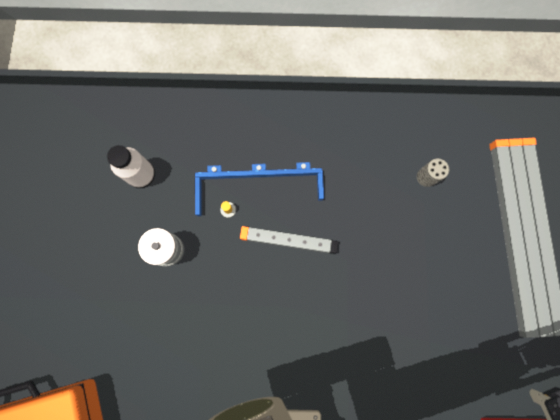

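View pics/side0.png

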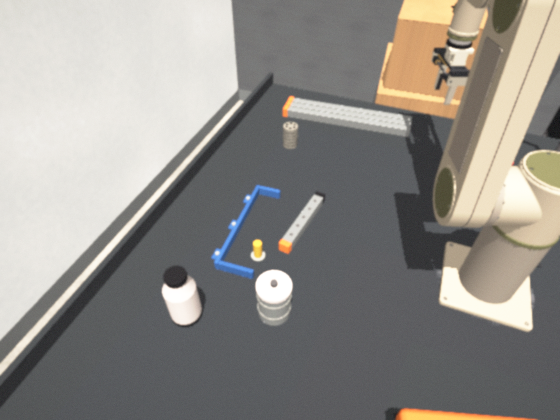

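The top view shows the blue bay (columns 198–322, rows 170–213), the post at (228,208), and the tube from its orange end (241,233) to its black end (335,246). The canister is at (160,247), the flask at (131,167) and the heater at (433,172).

```bash
cat > h.py <<'E'
import numpy as np,cv2
def cloud(c):
    h,w=c["depth"].shape; u,v=np.meshgrid(np.arange(w),np.arange(h)); K=c["mtx"]; d=c["depth"]
    P=np.stack([(u-K[0,2])/K[0,0]*d,(v-K[1,2])/K[1,1]*d,d],-1)
    return (P-c["t"])@c["R"]     # R^T (P-t)
def ray(c,u,v,z):
    K=c["mtx"]; d=c["R"].T@np.array([(u-K[0,2])/K[0,0],(v-K[1,2])/K[1,1],1]); o=-c["R"].T@c["t"]
    return o+d*(z-o[2])/d[2]
def hsv(c): return cv2.cvtColor(c["color"],cv2.COLOR_RGB2HSV)
def box(m): return cv2.minAreaRect(m.astype(np.float32))
E
python3 - <<'E'
import numpy as np,cv2
from h import *
c=dict(np.load("pics/top0.npz")); X=cloud(c); H=hsv(c); d=c["depth"]>0
def roi(u0,u1,v0,v1):
    m=np.zeros(d.shape,bool); m[v0:v1,u0:u1]=1; return m&d
blue=roi(180,340,150,230)&(H[...,0]>100)&(H[...,0]<130)&(H[...,1]>120)&(H[...,2]>60)
P=X[blue]; print("blue n",len(P),"z pct",np.percentile(P[:,2],[5,50,95]))
T=P[(P[:,2]>.022)&(P[:,2]<.04)]; print("bay top rect",box(T[:,:2]), cv2.boxPoints(box(T[:,:2])).round(4).tolist())
t=roi(230,350,220,260)&(X[...,2]>.026)&(X[...,2]<.045); T=X[t]
print("tube",len(T),box(T[:,:2]),cv2.boxPoints(box(T[:,:2])).round(4).tolist(),np.median(T[:,2]))
o=roi(230,350,220,260)&(H[...,0]<20)&(H[...,1]>130)&(H[...,2]>80); print("orange",X[o].mean(0))
y=roi(215,240,195,220)&(H[...,0]>18)&(H[...,0]<35)&(H[...,1]>130)&(X[...,2]>.045);print("post",X[y].mean(0),y.sum())
for n,r in dict(can=(130,190,220,275),flask=(100,160,140,195),heat=(410,455,150,195)).items():
    m=roi(*r)&(X[...,2]>.03); T=X[m]; top=T[T[:,2]>T[:,2].max()-.03]; print(n,T[:,2].max(),cv2.minEnclosingCircle(top[:,:2].astype(np.float32)))
print("table z",np.median(X[roi(240,330,180,215)][:,2]))
E
```

```text
blue n 1383 z pct [0.00266819 0.02803504 0.03254009]
bay top rect ((0.655101478099823, 0.05595695227384567), (0.11085712909698486, 0.3349184989929199), 5.273111343383789) [[0.5845000147819519, 0.2176000028848648], [0.6152999997138977, -0.11590000241994858], [0.7257000207901001, -0.10570000112056732], [0.6948999762535095, 0.22779999673366547]]
tube 1233 ((0.5248299241065979, -0.023937702178955078), (0.24920980632305145, 0.032490309327840805), 82.4238052368164) [[0.49230000376701355, -0.1453000009059906], [0.5245000123977661, -0.14959999918937683], [0.5573999881744385, 0.09740000218153], [0.5252000093460083, 0.10170000046491623]] 0.03188379294119969
orange [0.53814181 0.0917353  0.02501086]
post [0.60374006 0.13734467 0.05474057] 66
can 0.13419362912845828 ((0.494585782289505, 0.28719598054885864), 0.042486634105443954)
flask 0.1748232188374294 ((0.6951582431793213, 0.3740050494670868), 0.026588479056954384)
heat 0.08947531751363662 ((0.7041358947753906, -0.3915857672691345), 0.0276749599725008)
table z 0.0001337677442772772
```

```bash
cat >> h.py <<'E'
from scipy.spatial.transform import Rotation as Ro
B0=np.array([.6491,.0554]); YAW=np.radians(5.27)
Rb=np.array([[np.cos(YAW),-np.sin(YAW)],[np.sin(YAW),np.cos(YAW)]])
def tobay(p): return Rb.T@(np.asarray(p)[:2]-B0)
def goal(s,bx,by,th,z):
    """turn (deg, tool z) so tool x = bay direction -th, then shift mm in the turned tool frame"""
    R=Ro.from_rotvec(s["orientation"]); a=np.degrees(YAW)-th
    ang=np.degrees(np.arctan2(*R.as_matrix()[[1,0],0])); turn=(ang-a+180)%360-180
    Rg=Ro.from_euler("z",a,degrees=True)*Ro.from_rotvec([np.pi,0,0])
    err=np.degrees((R.inv()*Rg).as_rotvec())
    d=np.r_[B0+Rb@[bx,by],z]-s["tool_pos"]
    print("bay tcp mm",(1e3*tobay(s["tool_pos"])).round(1),"z",round(s["tool_pos"][2],4),"F",s["force"].round(1),"t",round(s["t"],2))
    print("turn",err.round(2),"shift mm",(1e3*Rg.inv().apply(d)).round(1))
def tube(c,lo=.026,hi=.045):
    X=cloud(c); H=hsv(c); b=(X[...,:2]-B0)@Rb; z=X[...,2]
    m=(c["depth"]>0)&(z>lo)&(z<hi)&(b[...,0]>-.25)&(b[...,0]<.047)&(abs(b[...,1])<.3)&~((H[...,0]>100)&(H[...,0]<130)&(H[...,1]>120))
    m&=np.hypot(b[...,0]+.035,b[...,1]-.085)>.015
    n,l,st,_=cv2.connectedComponentsWithStats(m.astype(np.uint8)); k=1+np.argmax(st[1:,4])
    (cx,cy),(w,h),_=r=box(b[l==k]); q=cv2.boxPoints(r)
    e=[(q[i]+q[(i+1)%4])/2 for i in range(4)]; i=max(range(4),key=lambda i:e[i][1]-0*e[i][0]) ; o,k2=e[i],e[(i+2)%4]
    th=np.degrees(np.arctan2(*(o-k2)))
    print("tube c",np.round([cx*1e3,cy*1e3],1),"size",round(max(w,h)*1e3),round(min(w,h)*1e3),"th",th.round(1),"orange",(o*1e3).round(1),"black",(k2*1e3).round(1))
E
python3 - <<'E'
from h import *
from plant import robot
tube(dict(np.load("pics/top0.npz")))
s=robot.read_state()
c,t=np.array([-.1311,-.0676]),np.radians(12.85)
p=c-.048*np.array([np.cos(t),-np.sin(t)]); goal(s,*p,12.85,.25)
E
```

```text
tube c [-131.   -67.6] size 249 32 th 12.8 orange [-103.3   53.9] black [-158.7 -189.1]
bay tcp mm [-476.6 -569.3] z 0.4038 F [-0.3  0.1  0.2] t 0.1
turn [-9.00e-02  2.00e-02  2.98e+01] shift mm [ 177.3 -566.   153.8]
```

drive_tool:
  moves: [90, 0, 0, 0, 0, 0, 7.45, 90, 0, 0, 0, 0, 0, 7.45, 90, 0, 0, 0, 0, 0, 7.45, 90, 0, 0, 0, 0, 0, 7.45, 90, 13.6, -43.5, 11.8, 0, 0, 0, 90, 13.6, -43.5, 11.8, 0, 0, 0, 90, 13.6, -43.5, 11.8, 0, 0, 0, 90, 13.6, -43.5, 11.8, 0, 0, 0]

```text
t: 0.9
tool_pos: [0.304, -0.3884, 0.3565]
orientation: [-3.134, 0.209, 0.0]
force: [0.6, -0.5, 0.0]
opening: 0.0898
gripper_force: 0.0
```

drive_tool:
  moves: [90, 13.6, -43.5, 11.8, 0, 0, 0, 90, 13.6, -43.5, 11.8, 0, 0, 0, 90, 13.6, -43.5, 11.8, 0, 0, 0, 90, 13.6, -43.5, 11.8, 0, 0, 0, 90, 13.6, -43.5, 11.8, 0, 0, 0, 90, 13.6, -43.5, 11.8, 0, 0, 0, 90, 13.6, -43.5, 11.8, 0, 0, 0, 90, 13.6, -43.5, 11.8, 0, 0, 0]

```text
t: 1.7
tool_pos: [0.4578, -0.0576, 0.2626]
orientation: [3.135, -0.208, 0.0]
force: [0.1, -0.4, -0.2]
opening: 0.0901
gripper_force: 0.0
```

drive_tool:
  moves: [90, 13.6, -43.5, 11.8, 0, 0, 0, 90, 0, 0, 0, 0, 0, 0, 90, 0, 0, 0, 0, 0, 0]

```text
t: 2.0
tool_pos: [0.4765, -0.0172, 0.2505]
orientation: [3.135, -0.203, -0.003]
force: [-0.8, -0.3, 0.7]
opening: 0.0903
gripper_force: 0.0
```

```bash
python3 - <<'E'
from h import *
from plant import robot
c,t=np.array([-.1311,-.0676]),np.radians(12.85)
p=c-.048*np.array([np.cos(t),-np.sin(t)]); goal(robot.read_state(),*p,12.85,.198)
c=robot.read_camera("side"); cv2.imwrite("pics/s1.png",c["color"][:,:,::-1])
E
```

```text
bay tcp mm [-178.5  -56.4] z 0.2505 F [-0.8 -0.3  0.7] t 2.0
turn [0.02 0.11 0.17] shift mm [ 0.7  0.4 52.5]
```

View pics/s1.png

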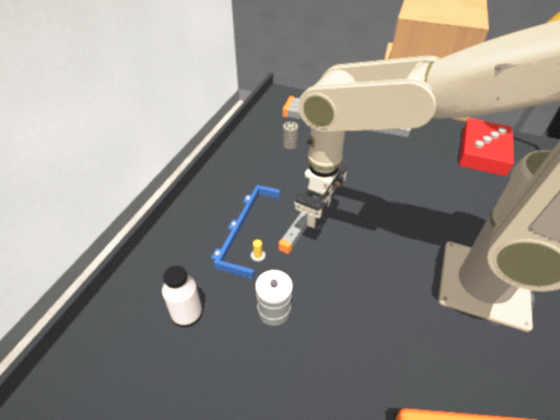

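The side view shows the hand standing just on the robot side of the tube. The fingers are near (310,215) and the orange cap is at (288,243). I'll lower the hand and make contact.

drive_tool:
  moves: [90, 0, 0, 26, 0, 0, 0, 90, 0, 0, 20, 0, 0, 0, 90, 0, 0, 6, 0, 0, 0, 90, 5, 0, 0, 0, 0, 0, 90, 5, 0, 0, 0, 0, 0, 90, 5, 0, 0, 0, 0, 0, 90, 4, 0, 0, 0, 0, 0, 90, 4, 0, 0, 0, 0, 0]

```text
t: 2.85
tool_pos: [0.4999, -0.0213, 0.1999]
orientation: [-3.135, 0.207, 0.001]
force: [-8.6, 0.8, 6.2]
opening: 0.09
gripper_force: 4.1
```

drive_tool:
  moves: [90, 4, 0, 0, 0, 0, 0, 90, 4, 0, 0, 0, 0, 0, 90, 5, 0, 0, 0, 0, 0, 90, 5, -1, 0, 0, 0, 0, 90, 5, -1, 0, 0, 0, 1, 90, 5, -1, 0, 0, 0, 1, 90, 5, -1, 0, 0, 0, 1, 90, 0, 0, 0, 0, 0, 0]

```text
t: 3.65
tool_pos: [0.533, -0.0217, 0.1992]
orientation: [-3.128, 0.29, 0.002]
force: [-2.5, 1.1, 0.4]
opening: 0.0902
gripper_force: 0.8
```

```bash
python3 - <<'E'
from h import *
from plant import robot
goal(robot.read_state(),-.0887,-.055,25,.198)
for n in ("top","side"):
    c=robot.read_camera(n)
    try: tube(c)
    except Exception as e: print(n,e)
    cv2.imwrite(f"pics/{n}2.png",c["color"][:,:,::-1])
a=cv2.imread("pics/top2.png")[140:290,150:390];b=cv2.imread("pics/side2.png")[150:300,180:420]
cv2.imwrite("pics/m2.png",cv2.resize(np.vstack([a,b]),None,fx=2,fy=2))
E
```

```text
bay tcp mm [-122.7  -66.1] z 0.1992 F [-2.5  1.1  0.4] t 3.65
turn [0.   0.06 9.14] shift mm [ 26.1 -24.5   1.2]
tube c [-66.   37.2] size 32 21 th 15.1 orange [-63.3  47.1] black [-68.7  27.2]
tube c [-86.8   4.1] size 96 51 th 16.8 orange [-72.9  50.2] black [-100.8  -41.9]
```

View pics/m2.png

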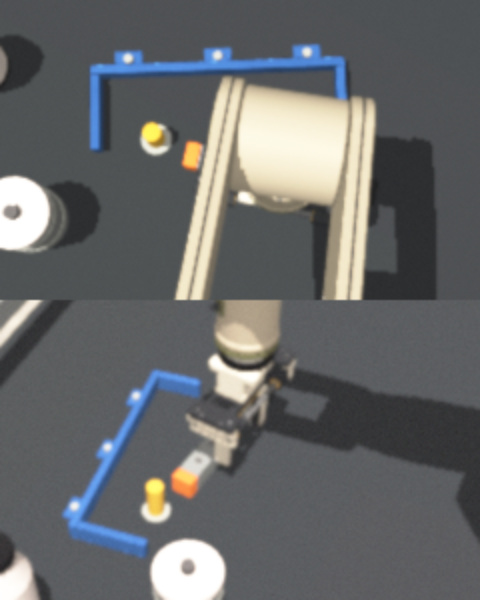

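The top crop shows the orange cap at (192,155) turning with the tool, right of the yellow post at (153,135). I'll continue the push.

drive_tool:
  moves: [90, 4.5, -1.3, 0, 0, 0, 1.3, 90, 4.5, -1.3, 0, 0, 0, 1.3, 90, 4.5, -1.5, 0, 0, 0, 1.3, 90, 4.5, -1.5, 0, 0, 0, 1.3, 90, 4.5, -1.7, 0, 0, 0, 1.3, 90, 4.5, -1.7, 0, 0, 0, 1.3, 90, 4, -2, 0, 0, 0, 1.3, 90, 0, 0, 0, 0, 0, 0]

```text
t: 4.55
tool_pos: [0.5664, -0.019, 0.1995]
orientation: [-3.095, 0.539, -0.002]
force: [-0.3, 0.6, 0.1]
opening: 0.0901
gripper_force: 0.1
```

drive_tool:
  moves: [90, -20, 0, 0, 0, 0, 0, 90, -25, 0, 0, 0, 0, 0, 0, -5, 0, -30, 0, 0, 0, 0, 0, 0, -50, 0, 0, 0, 0, -10, 30, -10, 0, 0, 0, 0, -10, 48, 0, 0, 0, 0, 0, -10, 48, 0, 0, 0, 0]

```text
t: 5.25
tool_pos: [0.4479, -0.1115, 0.2911]
orientation: [3.095, -0.533, 0.007]
force: [-0.4, -1.1, -0.1]
opening: 0.0544
gripper_force: 0.0
```

```bash
python3 - <<'E'
from h import *
from plant import robot
goal(robot.read_state(),-.0887,-.055,25,.198)
for n in ("top","side"):
    c=robot.read_camera(n)
    try: tube(c)
    except Exception as e: print(n,e)
    cv2.imwrite(f"pics/{n}3.png",c["color"][:,:,::-1])
a=cv2.imread("pics/top3.png")[140:290,150:390];b=cv2.imread("pics/side3.png")[150:300,180:420]
cv2.imwrite("pics/m3.png",cv2.resize(np.vstack([a,b]),None,fx=2,fy=2))
E
```

```text
bay tcp mm [-215.7 -147.8] z 0.2911 F [-0.4 -1.1 -0.1] t 5.25
turn [ 0.01 -0.27  0.18] shift mm [  75.9 -137.7   93.1]
tube c [-56.9 -60.3] size 213 33 th 25.3 orange [-11.4  36. ] black [-102.4 -156.6]
tube c [-67.6 -77.8] size 250 34 th 25.1 orange [-14.7  35.3] black [-120.6 -190.9]
```

View pics/m3.png

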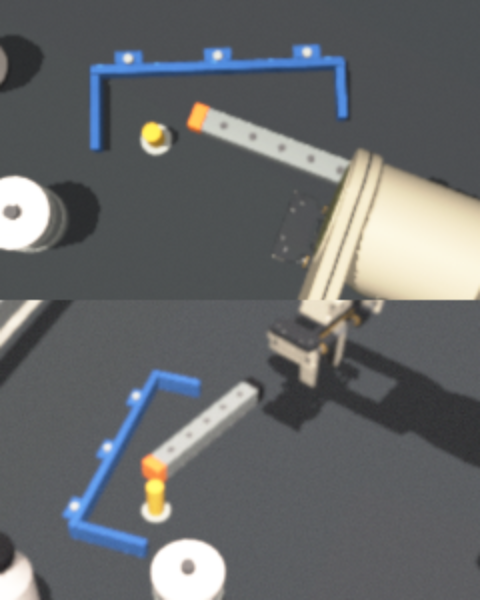

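The tube lies at about 25° with the orange cap at (200,117), just right of and behind the post at (153,135), and the black end outside. Next I'll turn the closed fingers and push on the black end face along the tube's axis.

drive_tool:
  moves: [0, 0, 0, 0, 0, 0, -8.5, 0, 0, 0, 0, 0, 0, -8.5, 0, 0, 0, 0, 0, 0, -8.5, 0, 0, 0, 0, 0, 0, -8.5, 0, 0, 0, 0, 0, 0, -8.5, 0, 0, 0, 0, 0, 0, -8.5, 0, 0, 0, 0, 0, 0, -8.5, 0, 0, 0, 0, 0, 0, -8.5]

```text
t: 6.15
tool_pos: [0.4486, -0.1104, 0.2899]
orientation: [2.861, 1.295, 0.003]
force: [0.2, -0.5, -0.1]
opening: 0.0008
gripper_force: 0.0
```

drive_tool:
  moves: [0, 0, 0, 0, 0, 0, -8.5, 0, 0, 0, 0, 0, 0, -8.5, 0, 0, 0, 0, 0, 0, -5, 0, 0, 0, 0, 0, 0, 0]

```text
t: 6.55
tool_pos: [0.4485, -0.1104, 0.2899]
orientation: [2.566, 1.811, 0.002]
force: [-0.2, 0.2, 1.3]
opening: 0.0004
gripper_force: 0.0
```

```bash
python3 - <<'E'
from h import *
from plant import robot
s=robot.read_state()
goal(s,-.1308,-.2126,-64.9,.199); print(s["q"].round(2),s["opening"])
E
```

```text
bay tcp mm [-215.  -146.7] z 0.2899 F [-0.2  0.2  1.3] t 6.55
turn [ 0.1  -0.01  0.25] shift mm [-24.  104.2  90.9]
[-0.35 -0.16  1.99  0.    1.31 -0.01] 0.00039826319382724873
```

drive_tool:
  moves: [0, -24, 0, 0, 0, 0, 0, 0, 0, 35, 0, 0, 0, 0, 0, 0, 35, 0, 0, 0, 0, 0, 0, 34, 0, 0, 0, 0, 0, 0, 0, 45, 0, 0, 0, 0, 0, 0, 40, 0, 0, 0, 0, 0, 0, 6, 0, 0, 0, 0, 0, 0, 0, 0, 0, 0]

```text
t: 7.35
tool_pos: [0.5372, -0.1678, 0.1973]
orientation: [-2.567, -1.806, 0.003]
force: [-0.4, -0.1, 0.5]
opening: 0.0008
gripper_force: 0.0
```

```bash
python3 - <<'E'
from h import *
from plant import robot
s=robot.read_state()
goal(s,-.1308,-.2126,-64.9,.199)
E
```

```text
bay tcp mm [-132. -212.] z 0.1973 F [-0.4 -0.1  0.5] t 7.35
turn [-0.18 -0.01  0.07] shift mm [-0.1  1.3 -1.7]
```

drive_tool:
  moves: [0, 4, 1.2, 0, 0, 0, 0, 0, 4, 0, 0, 0, 0, 0, 0, 4, 0, 0, 0, 0, 0, 0, 4, 0, 0, 0, 0, 0, 0, 5, 0, 0, 0, 0, 0, 0, 5, 0, 0, 0, 0, 0, 0, 5, 0, 0, 0, 0, 0, 0, 5, 0, 0, 0, 0, 0]

```text
t: 8.15
tool_pos: [0.5516, -0.1356, 0.1999]
orientation: [2.566, 1.807, -0.0]
force: [-1.2, -6.2, 5.3]
opening: 0.0007
gripper_force: 3.5
```

drive_tool:
  moves: [0, 5, 0, 0, 0, 0, 0, 0, 5, 0, 0, 0, 0, 0, 0, 5, 0, 0, 0, 0, 0, 0, 0, 0, 0, 0, 0, 0]

```text
t: 8.55
tool_pos: [0.5567, -0.1209, 0.1997]
orientation: [2.566, 1.808, 0.001]
force: [-0.5, -3.2, 2.6]
opening: 0.0005
gripper_force: 1.8
```

```bash
python3 - <<'E'
from h import *
from plant import robot
s=robot.read_state()
goal(s,-.1308,-.2126,-64.9,.199)
for n in ("top","side"): tube(robot.read_camera(n))
E
```

```text
bay tcp mm [-108.2 -167.1] z 0.1997 F [-0.5 -3.2  2.6] t 8.55
turn [0.15 0.06 0.16] shift mm [-50.8  -1.2   0.7]
tube c [-40.6 -23.5] size 203 33 th 25.0 orange [ 2.2 68.3] black [ -83.3 -115.3]
tube c [-56.5 -53.4] size 267 36 th 24.7 orange [-0.7 68.1] black [-112.3 -174.9]
```

drive_tool:
  moves: [0, 5, 0, 0, 0, 0, 0, 0, 5, 0, 0, 0, 0, 0, 0, 5, 0, 0, 0, 0, 0, 0, 5, 0, 0, 0, 0, 0, 0, 5, 0, 0, 0, 0, 0, 0, 5, 0, 0, 0, 0, 0, 0, 5, 0, 0, 0, 0, 0, 0, 0, 0, 0, 0, 0, 0]

```text
t: 9.45
tool_pos: [0.5682, -0.0879, 0.199]
orientation: [2.567, 1.808, 0.0]
force: [-0.2, -4.0, 3.1]
opening: 0.0006
gripper_force: 2.0
```

```bash
python3 - <<'E'
from h import *
from plant import robot
s=robot.read_state()
goal(s,-.1308,-.2126,-64.9,.199)
for n in ("top","side"): tube(robot.read_camera(n))
E
```

```text
bay tcp mm [ -93.8 -135.2] z 0.199 F [-0.2 -4.   3.1] t 9.45
turn [0.07 0.03 0.15] shift mm [-85.8  -0.7   0. ]
tube c [-23.3  13.7] size 191 33 th 25.4 orange [17.6 99.8] black [-64.1 -72.4]
tube c [-42.2 -21.7] size 268 35 th 24.8 orange [ 14.1 100.1] black [ -98.6 -143.4]
```

drive_tool:
  moves: [0, 5, 0, 0, 0, 0, 0, 0, 5, 0, 0, 0, 0, 0, 0, 5, 0, 0, 0, 0, 0, 0, 4, 0, 0, 0, 0, 0, 0, 0, 0, 0, 0, 0, 0, 0, -10, 0, 0, 0, 0, 0, 0, -25, 0, 0, 0, 0, 0, 0, -5, 0, -40, 0, 0, 0]

```text
t: 10.35
tool_pos: [0.5567, -0.1082, 0.2319]
orientation: [-2.561, -1.802, 0.012]
force: [0.4, -0.0, 0.4]
opening: 0.0003
gripper_force: 0.0
```

drive_tool:
  moves: [90, 0, -30, -40, 0, 0, 8.5, 90, 0, 0, 0, 0, 0, 8.5, 90, 0, 0, 0, 0, 0, 8.5, 90, 0, 0, 0, 0, 0, 8.5, 90, 0, 0, 0, 0, 0, 8.5, 90, 0, 0, 0, 0, 0, 8.5, 90, 0, 0, 0, 0, 0, 8.5, 90, 0, 0, 0, 0, 0, 8.5]

```text
t: 11.15
tool_pos: [0.5319, -0.0975, 0.2775]
orientation: [-3.14, -0.054, 0.002]
force: [0.5, -0.1, 0.2]
opening: 0.0599
gripper_force: 0.0
```

drive_tool:
  moves: [90, 0, 0, 0, 0, 0, 8.5, 90, 0, 0, 0, 0, 0, 8.5, 90, 0, 0, 0, 0, 0, 5, 90, 0, 0, 0, 0, 0, 0]

```text
t: 11.55
tool_pos: [0.532, -0.0975, 0.2776]
orientation: [-3.094, 0.539, 0.002]
force: [-0.6, -0.6, 0.6]
opening: 0.0888
gripper_force: 0.0
```

```bash
python3 - <<'E'
from h import *
from plant import robot
s=robot.read_state(); print(s["opening"])
for n in ("top","side"):
    c=robot.read_camera(n); tube(c); cv2.imwrite(f"pics/{n}4.png",c["color"][:,:,::-1])
goal(s,-.1,-.06,25,.199)
a=cv2.imread("pics/top4.png")[140:290,150:390];b=cv2.imread("pics/side4.png")[150:300,180:420]
cv2.imwrite("pics/m4.png",cv2.resize(np.vstack([a,b]),None,fx=2,fy=2))
E
```

```text
0.08878270928511932
tube c [-16.8  27.3] size 198 33 th 25.0 orange [ 25.1 117. ] black [-58.7 -62.5]
tube c [-30.5   3.2] size 250 35 th 25.3 orange [ 23.  116.4] black [ -84. -110.]
bay tcp mm [-130.7 -141.5] z 0.2776 F [-0.6 -0.6  0.6] t 11.55
turn [-0.04  0.09 -0.04] shift mm [ -6.6 -86.8  78.6]
```

View pics/m4.png

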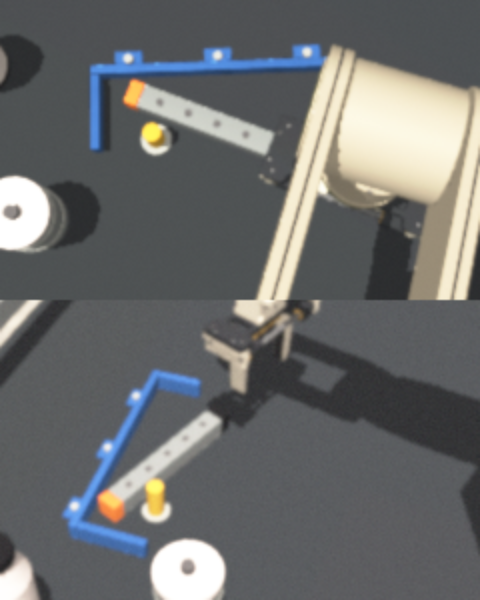

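The orange cap sits at (133,95), behind the post at (153,135), and the black end is still outside. Next I'll push the near face with the open fingers and swing it flush.

```bash
python3 - <<'E'
from h import *
from plant import robot
s=robot.read_state()
goal(s,-.0857,-.0033,25,.199)
def tcp(f,off):
    c=np.array([-29.5,3.5])*(1-f)+np.array([35,0])*f; t=np.radians(25*(1-f)); d=np.array([np.sin(t),np.cos(t)]);n=np.array([np.cos(t),-np.sin(t)])
    return c-30*d-off*n,t
p,t=tcp(0,26)
for f in np.linspace(0,1,17)[1:]:
    q,t2=tcp(f,26); e=q-p; print((e@[np.cos(t),-np.sin(t)]).round(1),(e@[-np.sin(t),-np.cos(t)]).round(1),np.degrees(t2-t).round(2)); p,t=q,t2
E
```

```text
bay tcp mm [-130.5 -141.5] z 0.2778 F [-0.3 -0.2  0.8] t 11.65
turn [-0.02  0.06  0.2 ] shift mm [ -17.8 -144.2   78.8]
4.6 -0.8 -1.56
4.6 -0.7 -1.56
4.7 -0.6 -1.56
4.7 -0.5 -1.56
4.7 -0.4 -1.56
4.7 -0.3 -1.56
4.8 -0.2 -1.56
4.8 -0.1 -1.56
4.8 0.0 -1.56
4.8 0.1 -1.56
4.8 0.3 -1.56
4.9 0.4 -1.56
4.9 0.5 -1.56
4.9 0.6 -1.56
4.9 0.7 -1.56
4.9 0.8 -1.56
```

drive_tool:
  moves: [90, -18, -20, 0, 0, 0, 0, 90, 0, -45, 0, 0, 0, 0, 90, 0, -45, 0, 0, 0, 0, 90, 0, -34, 0, 0, 0, 0, 90, 0, 0, 35, 0, 0, 0, 90, 0, 0, 35, 0, 0, 0, 90, 0, 0, 8, 0, 0, 0, 90, 0, 0, 0, 0, 0, 0]

```text
t: 12.45
tool_pos: [0.5629, 0.0442, 0.1986]
orientation: [3.095, -0.535, -0.007]
force: [1.0, -0.7, 0.6]
opening: 0.0904
gripper_force: 0.0
```

```bash
python3 - <<'E'
from h import *
from plant import robot
s=robot.read_state()
goal(s,-.0857+.0199,-.0033-.0093,25,.199)
E
```

```text
bay tcp mm [-86.9  -3.3] z 0.1986 F [ 1.  -0.7  0.6] t 12.45
turn [0.07 0.24 0.12] shift mm [23.  -0.5 -0.4]
```

drive_tool:
  moves: [90, 5, 0, 0, 0, 0, 0, 90, 5, 0, 0, 0, 0, 0, 90, 4, 0, 0, 0, 0, 0, 90, 4, 0, 0, 0, 0, 0, 90, 4, 0, 0, 0, 0, 0, 90, 4.6, -0.8, 0, 0, 0, -1.56, 90, 4.6, -0.7, 0, 0, 0, -1.56, 90, 4.7, -0.6, 0, 0, 0, -1.56]

```text
t: 13.25
tool_pos: [0.5984, 0.0344, 0.2]
orientation: [3.115, -0.406, -0.003]
force: [-5.3, -0.1, 4.0]
opening: 0.0897
gripper_force: 2.6
```

drive_tool:
  moves: [90, 4.7, -0.5, 0, 0, 0, -1.56, 90, 4.7, -0.4, 0, 0, 0, -1.56, 90, 4.7, -0.3, 0, 0, 0, -1.56, 90, 4.8, -0.2, 0, 0, 0, -1.56, 90, 4.8, -0.1, 0, 0, 0, -1.56, 90, 0, 0, 0, 0, 0, 0]

```text
t: 13.85
tool_pos: [0.6224, 0.031, 0.2]
orientation: [3.135, -0.194, -0.001]
force: [-1.7, -0.7, 1.6]
opening: 0.0902
gripper_force: 0.7
```

```bash
python3 - <<'E'
from h import *
from plant import robot
s=robot.read_state()
goal(s,.035-.026,-.03,0,.199)
for n in ("top","side"):
    c=robot.read_camera(n); tube(c); cv2.imwrite(f"pics/{n}5.png",c["color"][:,:,::-1])
a=cv2.imread("pics/top5.png")[140:290,150:390];b=cv2.imread("pics/side5.png")[150:300,180:420]
cv2.imwrite("pics/m5.png",cv2.resize(np.vstack([a,b]),None,fx=2,fy=2))
E
```

```text
bay tcp mm [-28.9 -21.9] z 0.2 F [-1.7 -0.7  1.6] t 13.85
turn [ 1.000e-02  4.000e-02 -1.236e+01] shift mm [37.9  8.1  1. ]
tube c [ 26.9 112.9] size 32 23 th 13.5 orange [ 29.6 124. ] black [ 24.3 101.8]
tube c [11.3 65.8] size 118 52 th 19.5 orange [ 31.  121.4] black [-8.3 10.2]
```

View pics/m5.png

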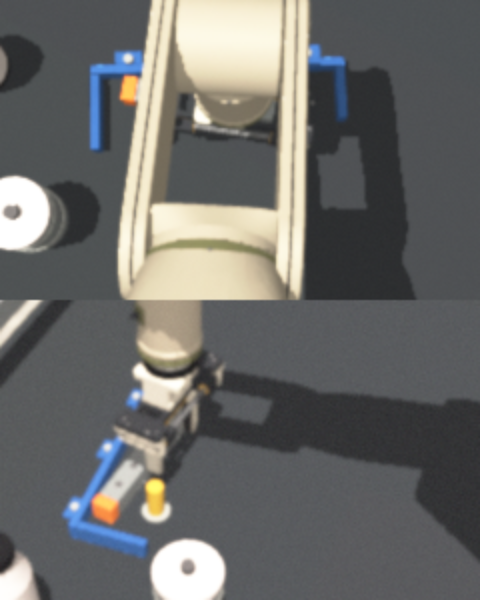

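It's tracking as planned: the orange cap at (128,90) is near the back-left corner and clear of the rails. I'll continue.

drive_tool:
  moves: [90, 4.8, 0.2, 0, 0, 0, -1.56, 90, 4.8, 0.3, 0, 0, 0, -1.56, 90, 4.8, 0.5, 0, 0, 0, -1.56, 90, 4.8, 0.6, 0, 0, 0, -1.56, 90, 4.8, 0.8, 0, 0, 0, -1.56, 90, 4.8, 1, 0, 0, 0, -1.56, 90, 0, 0, 0, 0, 0, 0]

```text
t: 14.65
tool_pos: [0.6513, 0.0259, 0.2003]
orientation: [3.141, 0.061, 0.0]
force: [-2.1, -0.3, -0.7]
opening: 0.0899
gripper_force: 0.8
```

drive_tool:
  moves: [90, 2, 0.5, 0, 0, 0, -1.5, 90, 2, 0.5, 0, 0, 0, -1.5, 90, 0, 0, 0, 0, 0, 0]

```text
t: 14.95
tool_pos: [0.6532, 0.0252, 0.2003]
orientation: [-3.138, -0.143, 0.01]
force: [-18.1, -0.6, 10.7]
opening: 0.09
gripper_force: 8.8
```

```bash
python3 - <<'E'
from h import *
from plant import robot
s=robot.read_state()
goal(s,.035-.026,-.03,0,.199)
tube(robot.read_camera("top"))
E
```

```text
bay tcp mm [  1.3 -30.4] z 0.2003 F [-18.1  -0.6  10.7] t 14.95
turn [-0.04  0.36 -0.06] shift mm [ 7.7 -0.4  1.3]
tube c [ 31.2 109.2] size 32 27 th 2.1 orange [ 31.7 122.6] black [30.7 95.7]
```

Force rose to 18 N, so the tube is likely touching the rail. I'll back off and look.

drive_tool:
  moves: [90, -2, 0, 0, 0, 0, 0, 90, -10, 0, 0, 0, 0, 0, 90, -30, 0, 0, 0, 0, 0, 90, -20, 0, -30, 0, 0, 0, 90, 0, 0, -50, 0, 0, 0, 90, -45, 0, 0, 0, 0, 0, 90, -45, 0, 0, 0, 0, 0, 90, 0, 0, 0, 0, 0, 0]

```text
t: 15.8
tool_pos: [0.498, 0.0118, 0.2782]
orientation: [-3.138, -0.143, 0.009]
force: [-0.3, 0.8, -0.4]
opening: 0.09
gripper_force: 0.0
```

```bash
python3 - <<'E'
from h import *
from plant import robot
s=robot.read_state()
goal(s,.035-.026,-.03,0,.199)
for n in ("top","side"):
    c=robot.read_camera(n); tube(c); cv2.imwrite(f"pics/{n}6.png",c["color"][:,:,::-1])
a=cv2.imread("pics/top6.png")[140:290,150:390];b=cv2.imread("pics/side6.png")[150:300,180:420]
cv2.imwrite("pics/m6.png",cv2.resize(np.vstack([a,b]),None,fx=2,fy=2))
E
```

```text
bay tcp mm [-154.5  -29.6] z 0.2782 F [-0.3  0.8 -0.4] t 15.8
turn [-0.05  0.31 -0.05] shift mm [163.5   0.4  79.2]
tube c [28.6 -1.8] size 249 33 th 1.8 orange [ 32.5 122.6] black [  24.7 -126.2]
tube c [27.4 -3.2] size 251 37 th 1.8 orange [ 31.3 122.4] black [  23.6 -128.7]
```

View pics/m6.png

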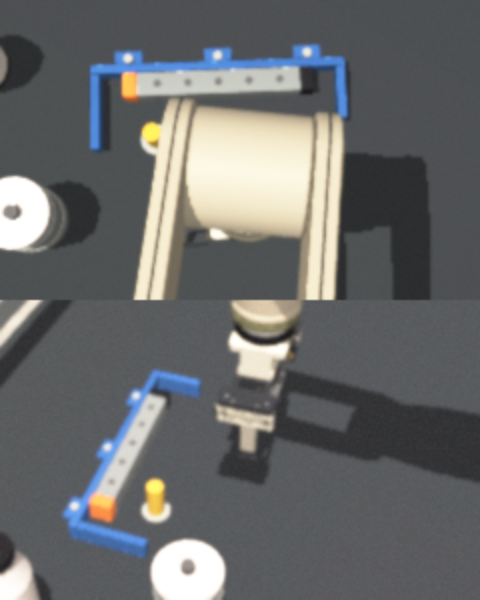

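The tube lies along the back rail: orange cap at (130,85) touching, black end at (307,80) about 8 mm short. I'll make one gentle nudge at the black end.

drive_tool:
  moves: [90, 0, 35, 0, 0, 0, 0, 90, 45, 0, 0, 0, 0, 0, 90, 45, 0, 0, 0, 0, 0, 90, 0, 0, 40, 0, 0, 0, 90, 0, 0, 38, 0, 0, 0, 90, 20, 0, 0, 0, 0, 0, 90, 20, 0, 0, 0, 0, 0, 90, 10, 0, 0, 0, 0, 0]

```text
t: 16.7
tool_pos: [0.6489, -0.0106, 0.2025]
orientation: [3.138, 0.143, 0.005]
force: [0.3, 0.2, 0.1]
opening: 0.0899
gripper_force: 0.0
```

drive_tool:
  moves: [90, 2, 0, 0, 0, 0, 0, 90, 2, 0, 0, 0, 0, 0, 90, 2, 0, 0, 0, 0, 0, 90, 2, 0, 0, 0, 0, 0, 90, 2, 0, 0, 0, 0, 0, 90, 2, 0, 0, 0, 0, 0, 90, 0, 0, 0, 0, 0, 0]

```text
t: 17.4
tool_pos: [0.6558, -0.0099, 0.2023]
orientation: [-3.138, -0.14, 0.012]
force: [-20.2, -0.5, 15.0]
opening: 0.0898
gripper_force: 9.7
```

```bash
python3 - <<'E'
from h import *
from plant import robot
goal(robot.read_state(),.035-.026,-.065,0,.199)
E
```

```text
bay tcp mm [  0.6 -65.6] z 0.2023 F [-20.2  -0.5  15. ] t 17.4
turn [-0.02  0.45 -0.18] shift mm [ 8.4 -0.6  3.3]
```

drive_tool:
  moves: [90, -3, 0, 0, 0, 0, 0, 90, -10, 0, 0, 0, 0, 0, 90, -35, 0, 0, 0, 0, 0, 90, -20, 0, -30, 0, 0, 0, 90, 0, 0, -50, 0, 0, 0, 90, -45, 0, 0, 0, 0, 0, 90, -45, 0, 0, 0, 0, 0, 90, 0, 0, 0, 0, 0, 0]

```text
t: 18.2
tool_pos: [0.4946, -0.0235, 0.2796]
orientation: [-3.137, -0.141, 0.011]
force: [-0.3, 0.0, -0.3]
opening: 0.0899
gripper_force: 0.0
```

```bash
python3 - <<'E'
from h import *
from plant import robot
s=robot.read_state()
goal(s,.035-.026,-.03,0,.199)
for n in ("top","side"):
    c=robot.read_camera(n); tube(c); 
    if n=="top":
        X=cloud(c);H=hsv(c);b=(X[...,:2]-B0)@Rb
        m=(X[...,2]>.022)&(X[...,2]<.038)&(H[...,0]>100)&(H[...,0]<130)&(H[...,1]>120)&(abs(b[...,1])<.2)&(b[...,0]>.04)&(b[...,0]<.08)
        for lo in range(-150,150,50):
            k=m&(b[...,1]*1e3>lo)&(b[...,1]*1e3<lo+50); print(lo,(1e3*np.percentile(b[k][:,0],[2,50,98])).round(1))
        a=c["color"][150:240,180:340,::-1]; cv2.imwrite("pics/t7.png",cv2.resize(a,None,fx=5,fy=5,interpolation=cv2.INTER_CUBIC))
E
```

```text
bay tcp mm [-161.1  -64.4] z 0.2796 F [-0.3  0.  -0.3] t 18.2
turn [-0.08  0.4  -0.12] shift mm [170.1 -34.4  80.6]
tube c [28.8 -2. ] size 249 34 th 1.7 orange [ 32.6 122.4] black [  25.1 -126.5]
-150 [40.8 45.8 52.4]
-100 [43.5 48.4 54.5]
-50 [44.3 49.8 55.2]
0 [45.8 50.9 56.9]
50 [48.1 53.1 59.9]
100 [49.6 55.1 60.9]
tube c [28.  -0.9] size 250 37 th 1.7 orange [ 31.8 123.8] black [  24.2 -125.6]
```

View pics/t7.png

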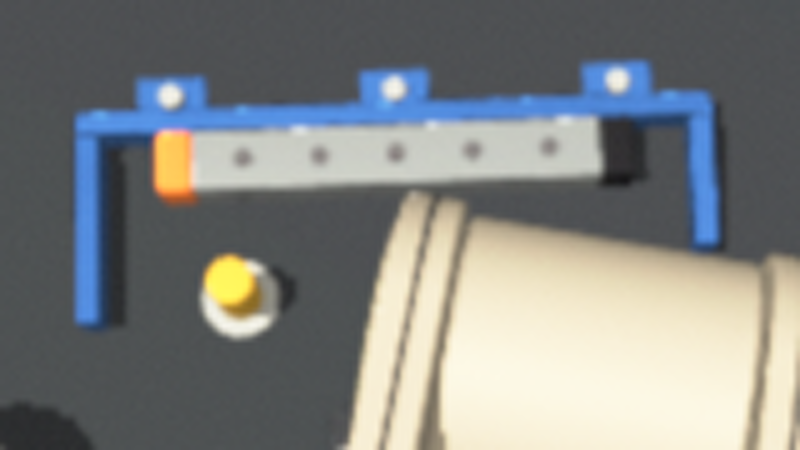

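The tube lies parallel to and touching the back rail. The rail itself is skewed about 2° from my first bay estimate, and the firm stop at about 20 N agrees with contact. The orange cap at (173,165) is left of and behind the post at (235,290), the black end is inside the right rail, and the hand is clear. I'll hand it in.

```bash
python3 -c "
from plant import robot
print(robot.close_job())"
```

```text
the job is handed in; nothing more can be done
None
```

The tube was pushed in orange end first and lies flat against the back rail behind the post; bystanders weren't approached, the hand is clear and the job is handed in (no verdict was returned).

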